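Load the music drive into the dock past its sprung dust flap

ROBOT

A 6-joint arm with a two-finger parallel gripper is mounted at the origin on the work surface. World frame = base frame: x ahead of the robot, y to its left, z up, the work surface at z = 0. Lengths are in m, angles in rad, forces in N, time in s.
With the tool pointing down it reaches from about 0.25 to 0.775 m from the base axis. Payload 4 kg.
Tool frame: the origin (TCP) lies between the finger pads; the fingertips stand 25 mm ahead of it and the grasp point (between the pads) lies 6 mm ahead of it (robot.tip_reach is the z of the fingertips in the tool frame, in m); z points along the fingers, y is the line along which they close (so a half turn about z gives the same grasp; the last joint's range is limited). The gripper opens to 94 mm and grips with 3 to 60 N. Pads are 16 mm wide; open, the fingers measure 119 mm over their backs; the gripper's body (75 mm by 177 mm) begins 78 mm behind the grasp point.
Start: joints at [-0.103, 0.087, 1.371, -0, 1.684, -0.103], TCP at [0.55, -0, 0.231] pointing down, gripper open.
Joint ranges: [-3.1, 3.1], [-0.76, 2.03], [0.27, 2.55], [-1.08, 4.22], [0.17, 2.65], [-2.57, 2.57]. Speed limits (rad/s): [2.79, 2.79, 3.14, 3.14, 3.14, 3.14].

INTERFACE

Orientations are given as [roll, pitch, yaw] about the fixed x, y, z axes, in that order (R = Rz(yaw) Ry(pitch) Rx(roll)).
In Python, from bench import robot gives the robot as it stands. The module is installed in compiled form; this text tells all that it offers.
- The arm moves only by the shell command python3 -m handwheel 'ROWS'. ROWS is JSON, a list of rows, each a list of 3 entries, a list of its own where there are three numbers: the turn, a rotation vector about the world's x, y, z in units of 90 degrees (1.0 is 90 degrees), then the shift along the world's x, y, z in units of 0.05 m (1.0 is 0.05 m), then the closure, from 0 (fully open) to 1 (shut). A call has 1 to 5 rows; each row shifts and turns the commanded pose from where the row before left it; what a row does not reach is not made up. A row lasts 1/10 s, in which the tool goes at most 50 mm and 8.59 degrees, less where a joint would pass 70% of its speed; a pose out of reach is approached as far as the arm can. A call with a number of a shift or a turn outside -1 to 1 is refused whole. A call with a gripper value outside its range is refused whole. The fingers move at their own pace and stop on an object; the grip force is fixed at half the most. Time passes only in rows, so rows that do not move let the fingers close. It gives the time, the measured TCP pose, the force, the opening and the grip force at its end, in the units of the state.
- robot.get_obs(): the state, without advancing time (a new reading comes with each control period).
- robot.snapshot(name): name is "scene" or "side" or "wrist"; returns (picture, depth): 400x640x3 uint8, red, green, blue; 400x640 float32, m along the optical axis (not along the pixel's ray), 0 where there is no reading.
- robot.calibration(name): a dict with "mtx" (3x3 intrinsics, pixels), "extrinsics" (4x4, takes a point from camera to world coordinates); the wrist camera has in their place "hand_eye" (4x4, takes a point from camera to tool coordinates, whose origin is the TCP and whose axes are the flange's). Camera axes: x right, y down, z forward; pixel columns grow to the right and rows downward; lengths in m; the calibration is good to about 2 mm. A picture is of the moment at which its call begins: read the wrist's pose just before it. calibration takes no time and is no camera call.
- robot.close_job(): hands the job in; it is judged then, once.
Trained networks look in the newest picture that a camera, given by its name, has taken for a name from the list of things; names that differ only in an ending like _2 or _b are one class to them, and where a whole thing is asked for, a point or a joint stands for the part that bears it (a point fixed in the world has none). Each returns a list of dicts, best first, with "p" (0 to 1); they miss things now and then, are a little off and sometimes report something else, mostly with a low value. They report only what shows in the picture. A call takes as long as a camera call. They do not tell look-alikes from the thing itself.
- robot.boxes_of(query, camera): "bbox" ([left, top, right, bottom] in pixels, round what is visible of it).
The state is a dict: "time": time; "joint_positions": joint angles; "qvel": joint speeds; "joint_torque": joint torques, N m; "tool_pos": TCP position; "ee_rot": TCP orientation; "wrist_force": force on the tool from outside, world axes, zero at the start; "wrist_torque": the same for the moment, N m; "width": finger opening in m; "finger_force": force on a finger pad.
Only numpy, scipy, OpenCV 4.12 (cv2) and the standard library are available. Lean on these libraries where they do the work, as an engineer would, in place of code of your own. Each camera call takes 0.05 s, during which the arm holds its last target. There are 200 camera calls.

TASK

Take the slim drive out of the wooden stand and load it into the drive dock: push the dock's sprung dust flap open with the foot of the drive and, holding it open, slide the drive down past it, feel along the well for the connector hidden below, and press the drive fully home on it. Then let go and leave it standing there; do not force it where it catches, and do not disturb the thick drive, the jar, the stylus gauge or the adapter.

Things in the scene. Friction and masses are not known exactly. Their poses are not given: they have to be found in the camera images.
- drive: slim drive to load: aluminium slab 9.5 mm thick (x), 70 wide (y), 100 tall (z), about 0.1 kg, upright in an outer bay of the stand, connector end down. Origin: centre of its foot. Its foot is flat but for the socket: recess 8 mm deep, y -7 to +31 mm, x from the open -x face to +1.75 mm. It stands the way round in which it goes into the dock (its -x to the dock's -x)
- drive_top (a point): centre of the drive's top edge, 100 mm above its foot. Grasp the drive from above across its thickness, about 20 to 30 mm below this point; the metal bears a firm grip (110 N)
- stand: fixed wooden stand, base 120 (x) x 80 x 8 mm; the drives stand on the base's top. Three bays, 15 mm wide, at x = -42, 0, +42 mm between ribs that reach 36 mm above the console. One outer bay holds the slim drive, the other the thick drive; the middle one is empty. Origin: centre of its underside
- dock: fixed drive dock, rigid black plastic, 90 (x) x 150 (y) x 62 mm high, front to -x. Origin: centre of its underside, on the console. Well in its top: x -12 to +6 mm, y -52 to +52 mm; rim bevelled 4 mm at 45 deg at the front and both ends. Flap and leaf spring clamp a loaded drive with contact forces of 15 to 25 N in all; 60 N in all between drive and dock counts as forcing it
- dock_wall (a point): on the dock's front guide wall, the upright -x side of the well (x = -12 mm), at mid-length, 40 mm above the console. The drive's -x face slides down this wall
- dock_slot (a point): middle of the mouth of the narrow slot, 34 mm above the console, axes as the dock's: below it a rear guide (45 deg bevel from 34 to 30 mm height) narrows the well to x = -12 to -0.5 mm of the dock. A brass leaf spring, 50 mm wide, at the middle of that guide grips the last 4 mm of the drive's travel
- seat (a point): middle of the seat face on which the drive's foot rests when home, 22 mm above the console, under the drive's centre when that is against the wall (x = -7.25 mm of the dock), axes as the dock's. Sliding down takes up to 15 N, depending on friction, in the leaf spring; home is felt as a hard stop with a further rise: 10 N above the sliding drag is enough
- tongue_zone (a point): where the connector tongue is to be felt for, 29 mm above the console (its top, 7 mm above the seat), at mid-length of the well. Tongue: 3 mm thick, 34 mm long, fits the socket with 2 mm play either way in y. It is clamped on a rail along y (do not push it), not measured, out of sight: a drive that mates stands 0 to 15 mm from the well's middle, to +y or -y. Missed, the foot stands on the tongue
- flap (a joint): dust flap angle, rad: 0 closed (level), grows as it is pushed down into the well. 2 mm plastic, 17 mm long (x), 103 wide, top face 57 mm above the console; hinge at the rear (dock x = +6 mm), free edge in front. Spring 0.034 N m closed + 0.04 N m/rad, always closing. Leans on the loaded drive at 0.9 to 1.1 rad, pushing it to the front wall with some 4 N
- thick_drive: bystander: thicker, taller aluminium drive in the other outer bay of the stand, 13 mm x 76 mm x 112 mm tall. Origin: centre of its underside
- jar: bystander: glass jar with steel flip-top lid, diameter 76 mm, 98 mm tall, standing on a 6 mm ceramic coaster. Origin: centre of its underside
- gauge: bystander: steel stylus gauge, 85 x 22 x 24 mm high, lying on the console between dock and stand. Origin: centre of its underside
- adapter: bystander: white plastic record adapter, disc of 38 mm diameter, 9 mm high, lying on the console. Origin: centre of its underside
Mind the look-alikes: they are no part of the job. What is shaped like the drive but blue is not meant.

How it is judged:
By the outcome, as a careful person would: the job done as asked, in the order asked, and still so for the second after the job is handed in, with the robot touching nothing.
It also fails if it takes over 72 s, if anything falls off the work surface, if the arm or the gripper's body presses on something with over 40 N, if the wrist force passes 120 N, or if a joint passes its speed limit or range.

## Working session

There is one attempt and no reset: what is moved stays moved. The work goes in short steps, Python scripts to look and compute and a shell command to move; the robot and the scene stay as the last step left them, time stands still between calls to the robot, and variables do not carry over. Pictures are saved under pics/ and viewed, at most 10 in all, crops included, and the job is handed in when it is done.

```bash
mkdir -p pics
cat > h.py <<'E'
import numpy as np, cv2
from bench import robot
from scipy.spatial.transform import Rotation as R
def cam(name):
    o=robot.get_obs(); im,d=robot.snapshot(name); c=robot.calibration(name); K=np.array(c["mtx"])
    if "extrinsics" in c: T=np.array(c["extrinsics"])
    else:
        W=np.eye(4); W[:3,:3]=R.from_euler('xyz',o["ee_rot"]).as_matrix(); W[:3,3]=o["tool_pos"]; T=W@np.array(c["hand_eye"])
    return im,d,K,T
def cloud(d,K,T):
    v,u=np.mgrid[:d.shape[0],:d.shape[1]]
    P=np.stack([(u-K[0,2])/K[0,0]*d,(v-K[1,2])/K[1,1]*d,d],-1)
    return P@T[:3,:3].T+T[:3,3]
E
python3 - <<'E'
from h import *
print(robot.get_obs())
for n in("scene","side","wrist"):
    im,d,K,T=cam(n); cv2.imwrite(f"pics/{n}0.png",im[...,::-1]); np.savez(f"{n}0.npz",im=im,d=d,K=K,T=T)
    P=cloud(d,K,T)
    print(n,T.round(3).tolist(),K[0,0])
    for q in("drive","stand","dock","thick_drive","jar","gauge","adapter"):
        for b in robot.boxes_of(q,n)[:2]:
            x=np.array(b["bbox"]).astype(int);c=(x[:2]+x[2:])//2
            print(q,x,round(b["p"],2),P[min(c[1],399),min(c[0],639)].round(3))
E
```

```text
{'time': 0.0, 'joint_positions': array([-1.03079592e-01,  8.79600782e-02,  1.37222502e+00, -1.64991236e-05,
        1.68358830e+00, -1.03043387e-01]), 'qvel': array([-4.45976369e-04,  1.32376675e-03,  6.12236631e-04, -1.27299239e-03,
       -3.76383948e-05, -1.57845351e-03]), 'joint_torque': array([ 1.28542815e-03, -3.40182602e+01, -3.02423716e+01,  7.18220207e-02,
        3.29729996e-02, -1.13141955e-04]), 'tool_pos': array([5.49516628e-01, 5.12411372e-05, 2.29316169e-01]), 'ee_rot': array([-3.13942179e+00, -2.08002225e-04,  1.57075806e+00]), 'wrist_force': array([ 0.54926839,  0.36866781, -0.52669882]), 'wrist_torque': array([-0.03623425,  0.01686542, -0.00421316]), 'finger_force': 0.0, 'width': 0.09422833679510084}
scene [[-0.573, 0.68, -0.458, 0.921], [0.82, 0.476, -0.318, 0.32], [0.002, -0.558, -0.83, 0.707], [0.0, 0.0, 0.0, 1.0]] 418.7944034035336
drive [413 166 438 227] 0.95 [0.425 0.232 0.045]
drive [380 134 406 185] 0.68 [0.398 0.143 0.067]
stand [323 202 393 267] 0.64 [0.594 0.181 0.089]
stand [159 117 243 180] 0.27 [ 0.59  -0.195  0.057]
dock [161 118 247 181] 0.8 [ 0.591 
[... 756 characters left out ...]
 -0.026  0.005]
gauge [293 268 332 303] 0.88 [ 0.456 -0.027  0.016]
wrist [[1.0, 0.001, 0.0, 0.55], [0.001, -0.968, -0.25, 0.072], [-0.0, 0.25, -0.968, 0.385], [0.0, 0.0, 0.0, 1.0]] 329.0101667024522
drive [255   0 287  65] 0.82 [0.506 0.135 0.101]
drive [294 277 394 385] 0.68 [0.554 0.025 0.321]
stand [265   0 380  72] 0.57 [0.545 0.152 0.008]
stand [353   1 385  69] 0.22 [0.581 0.129 0.121]
dock [293 273 395 385] 0.77 [0.554 0.026 0.322]
dock [464 172 595 267] 0.48 [ 0.731 -0.018  0.104]
thick_drive [354   0 388  71] 0.81 [0.582 0.129 0.121]
jar [465 172 591 263] 0.91 [ 0.73  -0.016  0.104]
gauge [214 187 289 207] 0.83 [ 0.462 -0.02   0.017]
gauge [293 278 396 387] 0.26 [0.554 0.025 0.321]
```

Run:
```python
import cv2
a=cv2.imread("pics/scene0.png")[90:320,130:480];b=cv2.imread("pics/side0.png")[140:380,180:510]
a=cv2.resize(a,(790,519));cv2.imwrite("pics/a.png",a);b=cv2.resize(b,(792,576));cv2.imwrite("pics/b.png",b)
```

```text
(no output)
```

View pics/a.png

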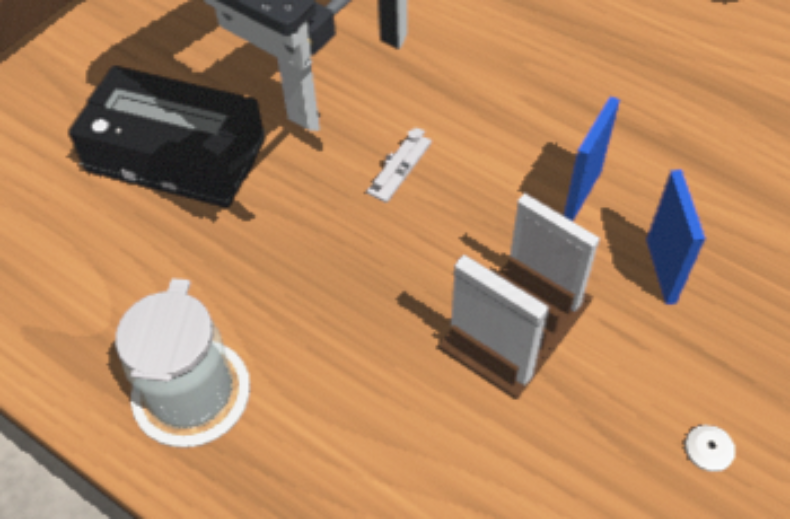

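View pics/b.png

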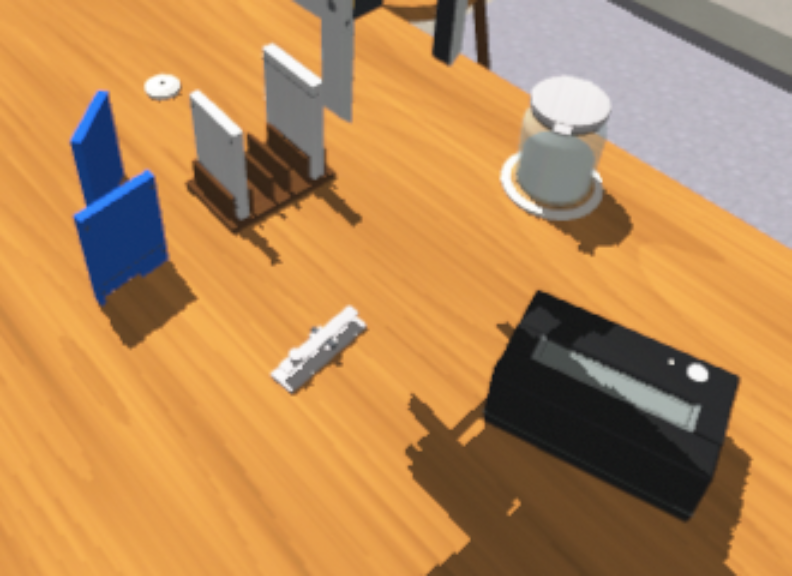

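The scene and side pictures show the silver slim drive (nearer the robot, about (0.50,0.147)) and the thick drive at about (0.585,0.15). The blue ones are look-alikes. The dock, at about (0.58,-0.19), is slightly yawed. Next I fit the poses from depth.

```bash
cat > fit.py <<'E'
from h import *
def rect(p):
    r=cv2.minAreaRect((p*1000).astype(np.float32)); return np.array(r[0]).round(1),np.array(r[1]).round(1),round(r[2],1)
def pick(P,d,c,rad,z0,z1):
    m=(d>0)&(np.linalg.norm(P[...,:2]-np.array(c),axis=-1)<rad)&(P[...,2]>z0)&(P[...,2]<z1); return P[m]
E
python3 - <<'E'
from fit import *
for n in("scene","side","wrist"):
    z=np.load(n+"0.npz"); P=cloud(z["d"],z["K"],z["T"]); d=z["d"]
    for nm,c,r,a,b in(("dock",(.58,-.2),.11,.054,.07),("drive",(.5,.147),.045,.06,.125),("drivetop",(.5,.147),.045,.102,.115),("thick",(.585,.15),.05,.114,.126),("ground",(.5,-.05),.3,-.02,.005)):
        p=pick(P,d,c,r,a,b)
        if len(p)>20: print(n,nm,len(p),*rect(p[:,:2]),p[:,2].mean().round(4),np.percentile(p[:,2],[2,98]).round(4))
E
```

```text
scene dock 2423 [ 575.5 -205.4] [ 92.  150.7] 18.0 0.0593 [0.0546 0.0623]
scene drive 661 [502.8 158.7] [65.7 12.2] 86.6 0.0889 [0.0611 0.1074]
scene drivetop 209 [502.9 158.8] [65.6 12.1] 85.8 0.1056 [0.1024 0.1079]
scene thick 338 [587.  160.3] [75.3 14.1] 87.2 0.1178 [0.1144 0.1201]
scene ground 37674 [501.4 -53.1] [599.6 592.8] 23.7 -0.0018 [-0.0045  0.0017]
side dock 4438 [ 574.9 -205.6] [ 91.6 150. ] 17.7 0.0613 [0.056  0.0642]
side drive 430 [503.3 158.4] [66.8 11.2] 86.9 0.09 [0.0615 0.1095]
side drivetop 145 [503.5 159.3] [65.1 10.7] 87.1 0.1072 [0.1023 0.1097]
side thick 168 [586.9 159.9] [77.6 13.8] 87.3 0.1194 [0.115  0.1219]
side ground 49434 [532.2 -13.8] [501.8 599.5] 48.4 0.0003 [-0.0018  0.0025]
wrist dock 3678 [ 571.3 -196.3] [ 90.2 129.3] 17.7 0.0614 [0.0562 0.064 ]
wrist drive 1167 [501.9 147.3] [44.6 10.2] 86.7 0.0963 [0.0619 0.1096]
wrist drivetop 643 [501.5 141.3] [32.4 10.1] 86.7 0.108 [0.1035 0.1097]
wrist thick 883 [585.5 136.5] [31.8 13.1] 88.0 0.1199 [0.1153 0.1217]
wrist ground 119276 [497.8 -63.9] [595.5 504.9] 0.1 0.0006 [-0.001   0.0023]
```

```bash
python3 -m handwheel '[[[0,0,0],[0.2,-1,0],0],[[0,0,0],[0.2,-1,0],0],[[0,0,0],[0.1,-1,0],0],[[0,0,0],[0,-0.8,0],0],[[0,0,0],[0,0,0],0]]'
python3 - <<'E'
from fit import *
im,d,K,T=cam("wrist"); np.savez("dock1.npz",im=im,d=d,K=K,T=T); P=cloud(d,K,T)
p=pick(P,d,(.575,-.205),.11,.059,.07); print(len(p),rect(p[:,:2]),p[:,2].mean())
print(robot.boxes_of("flap","wrist")[:2])
cv2.imwrite("pics/dock1.png",im[...,::-1])
E
```

```text
time: 1.7
tool_pos: [0.574, -0.1929, 0.2295]
ee_rot: [-3.14, 0.002, 1.564]
wrist_force: [-0.7, 0.4, 0.1]
width: 0.0941
finger_force: 0.0
10820 (array([ 574.8, -207.4]), array([ 89.9, 150.6]), 17.6) 0.062317123058059254
[{'bbox': [300.4, 155.6, 351.2, 250.0], 'p': 0.62}, {'bbox': [261.5, 114.7, 389.7, 276.6], 'p': 0.27}]
```

View pics/dock1.png

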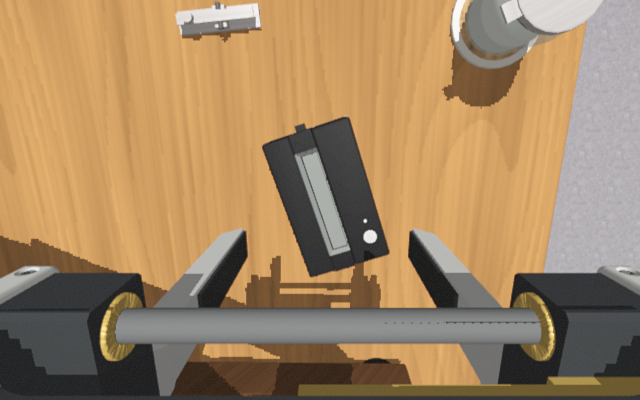

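The wrist picture shows the dock with corners (263,148), (348,118), (388,252) and (311,275). The flap centre (323,202) is left of the dock centre (327,198), so the front faces world -x and the yaw is about 17.7°. Now the stand.

```bash
python3 -m handwheel '[[[0,0,-0.03],[-0.2,1,0],0],[[0,0,0],[-0.3,1,0],0],[[0,0,0],[-0.3,1,0],0],[[0,0,0],[-0.3,1,0],0],[[0,0,0],[-0.2,1,0],0]]'
python3 -m handwheel '[[[0,0,0],[-0.1,1,0],0],[[0,0,0],[0,0.8,0],0],[[0,0,0],[0,0.5,0],0],[[0,0,0],[0,0,0],0]]'
python3 - <<'E'
from fit import *
im,d,K,T=cam("wrist"); P=cloud(d,K,T)
for nm,c,a,b in(("slim",(.503,.159),.103,.115),("thick",(.587,.159),.114,.126)):
  p=pick(P,d,c,.05,a,b); print(nm,len(p),rect(p[:,:2]),p[:,2].mean(),p[:,:2].mean(0))
cv2.imwrite("pics/drv1.png",im[...,::-1])
E
```

```text
time: 2.3
tool_pos: [0.5102, 0.0573, 0.2311]
ee_rot: [3.141, -0.001, 1.526]
wrist_force: [0.8, 0.1, -0.1]
width: 0.0936
finger_force: 0.0
time: 2.7
tool_pos: [0.5053, 0.1732, 0.2308]
ee_rot: [3.142, -0.002, 1.531]
wrist_force: [0.7, -0.7, -0.9]
width: 0.0937
finger_force: 0.0
slim 841 (array([502.6, 160.3]), array([70.3,  9.5]), 86.8) 0.10850936539241102 [0.50269039 0.16131346]
thick 990 (array([587.1, 171.2]), array([51.4, 13.9]), 87.9) 0.11992867538497633 [0.58611047 0.17272808]
```

View pics/drv1.png

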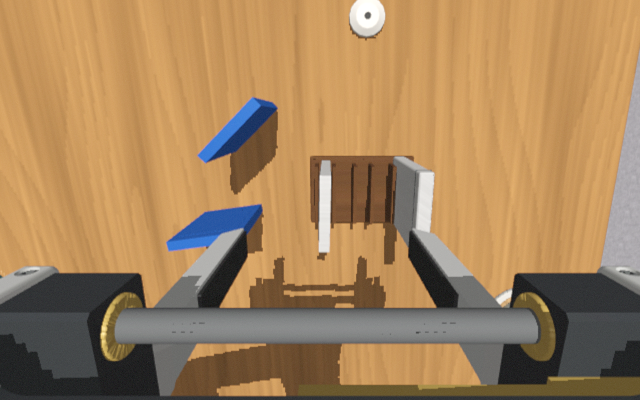

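The wrist picture shows the slim drive's top edge at about (326,205), 70×9.5 mm at z 0.108, which matches its size. The thick drive is at (415,200) and there is room for both fingers. Descending.

```bash
python3 -m handwheel '[[[0,0,-0.01],[-0.05,-0.26,0],0.3],[[0,0,0],[0,0,-0.8],0.4],[[0,0,0],[0,0,-0.8],0.4],[[0,0,0],[0,0,-0.7],0.4],[[0,0,0],[0,0,0],0.4]]'; python3 -c "
from h import *
print(robot.get_obs())"
```

```text
time: 3.25
tool_pos: [0.5003, 0.1528, 0.1098]
ee_rot: [-3.13, 0.004, 1.505]
wrist_force: [-0.3, 0.7, -0.5]
width: 0.0586
finger_force: 0.0
{'time': 3.25, 'joint_positions': array([ 1.88458275e-01,  9.22069147e-02,  1.60779385e+00, -7.11275494e-04,
        1.45372968e+00,  2.54273547e-01]), 'qvel': array([ 0.00650369, -0.03839035, -0.10964778,  0.00392955,  0.04567052,
        0.00164962]), 'joint_torque': array([ 8.03256361e-02, -3.37414241e+01, -2.99813050e+01,  8.77890992e-02,
       -4.46625659e-01,  4.95353626e-03]), 'tool_pos': array([0.5002807 , 0.15280035, 0.1098242 ]), 'ee_rot': array([-3.13002248,  0.00373578,  1.50509003]), 'wrist_force': array([-0.31697981,  0.67906336, -0.51092097]), 'wrist_torque': array([-0.03848932,  0.01257176,  0.00736919]), 'finger_force': 0.0, 'width': 0.05859317745613707}
```

```bash
python3 -m handwheel '[[[0,0,0],[0.05,0.15,-0.2],0.4],[[0,0,0],[0,0,-0.2],0.4],[[0,0,0],[0,0,0],0.4],[[0,0,0],[0,0,0],0.4]]'
```

```text
time: 3.65
tool_pos: [0.5076, 0.1633, 0.0966]
ee_rot: [3.14, -0.0, 1.508]
wrist_force: [0.4, -0.0, 0.2]
width: 0.0567
finger_force: 0.0
```

```bash
for i in 1 2 3; do python3 -m handwheel '[[[0,0,0],[0,0,0],0.4]]' | grep -E "tool_pos|rot"; done; python3 -c "
from fit import *
im,d,K,T=cam('wrist'); P=cloud(d,K,T)
p=pick(P,d,(.503,.159),.05,.1,.118); print(len(p),rect(p[:,:2]))"
```

```text
tool_pos: [0.5076, 0.1633, 0.0967]
ee_rot: [3.139, -0.0, 1.508]
tool_pos: [0.5074, 0.1633, 0.0964]
ee_rot: [3.14, -0.0, 1.508]
tool_pos: [0.5072, 0.1633, 0.0961]
ee_rot: [3.141, -0.0, 1.508]
3489 (array([506.1, 168. ]), array([49. , 70.6]), 56.8)
```

```bash
python3 -m handwheel '[[[0,0,0],[-0.09,-0.06,-0.14],0.4]]'|grep tool_pos; for i in 1 2; do python3 -m handwheel '[[[0,0,0],[0,0,0],0.4],[[0,0,0],[0,0,0],0.4]]' | grep tool_pos; done
```

```text
tool_pos: [0.5035, 0.1604, 0.0895]
tool_pos: [0.5019, 0.16, 0.088]
tool_pos: [0.5025, 0.1602, 0.0886]
```

```bash
python3 -m handwheel '[[[0,0,0],[0,0,0],1],[[0,0,0],[0,0,0],1],[[0,0,0],[0,0,0],1],[[0,0,0],[0,0,0],1],[[0,0,0],[0,0,0],1]]'; python3 -m handwheel '[[[0,0,0],[0,0,0],1],[[0,0,0],[0,0,0],1]]'
```

```text
time: 5.0
tool_pos: [0.5024, 0.1602, 0.0885]
ee_rot: [3.142, 0.0, 1.508]
wrist_force: [-0.2, 0.4, -0.3]
width: 0.0199
finger_force: 0.0
time: 5.2
tool_pos: [0.5024, 0.1602, 0.0885]
ee_rot: [3.141, -0.0, 1.508]
wrist_force: [0.2, 0.3, -0.8]
width: 0.0093
finger_force: 30.0
```

```bash
python3 -m handwheel '[[[0,0,0],[0,0,0.2],1],[[0,0,0],[0,0,0.5],1],[[0,0,0],[0,0,0.7],1],[[0,0,0],[0,0,0.6],1],[[0,0,0],[0,0,0.4],1]]'
python3 -m handwheel '[[[0,0,0],[0.1,-0.3,0],1],[[0,0,0.07],[0.2,-0.8,0],1],[[0,0,0.07],[0.3,-1,0],1],[[0,0,0.07],[0.3,-1,0],1],[[0,0,0.027],[0.3,-1,0],1]]'
python3 -m handwheel '[[[0,0,0],[0.14,-1,0],1],[[0,0,0],[0,-1,0],1],[[0,0,0],[0,-0.8,0],1],[[0,0,0],[0,-0.47,0],1],[[0,0,0],[0,0,0],1]]'
python3 -m handwheel '[[[0,0,0],[0,0,0],1],[[0,0,0],[0,0,0],1],[[0,0,0],[0,0,0],1]]'
```

```text
time: 5.7
tool_pos: [0.5032, 0.1603, 0.212]
ee_rot: [3.138, -0.001, 1.508]
wrist_force: [0.6, 1.5, -1.3]
width: 0.0095
finger_force: 30.0
time: 6.2
tool_pos: [0.56, -0.0413, 0.2069]
ee_rot: [-3.139, -0.001, 1.883]
wrist_force: [1.0, -0.0, -1.3]
width: 0.0093
finger_force: 30.0
time: 6.7
tool_pos: [0.5659, -0.2059, 0.2061]
ee_rot: [-3.138, -0.001, 1.874]
wrist_force: [0.1, 0.9, -1.2]
width: 0.0094
finger_force: 30.0
time: 7.0
tool_pos: [0.5674, -0.2003, 0.2084]
ee_rot: [-3.142, -0.0, 1.882]
wrist_force: [0.0, 0.3, -1.6]
width: 0.0092
finger_force: 30.0
```

Run:
```python
from fit import *
a=np.deg2rad(17.7); Rm=np.array([[np.cos(a),np.sin(a)],[-np.sin(a),np.cos(a)]])
o=robot.get_obs(); t=o["tool_pos"]; print(t)
for n,oc in(("side",(.5749,-.2056)),("scene",(.5755,-.2054))):
    im,d,K,T=cam(n); P=cloud(d,K,T); oc=np.array(oc)
    p=pick(P,d,t[:2],.06,.1,.19); 
    q=(p[:,:2]-oc)@Rm.T
    m=(p[:,2]<.165)&(np.abs(q[:,1])<.06)
    print(n,m.sum(),"x",np.percentile(q[m,0],[2,25,50,75,98]).round(4),"y",np.percentile(q[m,1],[1,99]).round(4),"zmin",np.percentile(p[m,2],[.5,2]), "tcp in dock",((t[:2]-oc)@Rm.T).round(4))
    A=q[m]; print("slope x/y",np.polyfit(A[:,1],A[:,0],1).round(3), "x/z",np.polyfit(p[m,2],A[:,0],1).round(3))
    cv2.imwrite(f"pics/{n}2.png",im[...,::-1])
```

```text
[ 0.5674378  -0.20030472  0.20837798]
side 737 x [-0.0099 -0.009  -0.0086 -0.0081 -0.007 ] y [-0.0257  0.043 ] zmin [0.1284006  0.12942212] tcp in dock [-0.0055  0.0073]
slope x/y [-0.002 -0.008] x/z [-0.015 -0.006]
scene 511 x [-0.0082 -0.0014 -0.0007 -0.0001  0.0009] y [-0.0257  0.0435] zmin [0.12642915 0.12754509] tcp in dock [-0.0061  0.0073]
slope x/y [-0.033 -0.001] x/z [ 0.001 -0.001]
```

```bash
python3 -m handwheel '[[[0,0,0],[0.025,-0.177,-0.3],1],[[0,0,0],[0,0,-0.5],1],[[0,0,0],[0,0,-0.4],1],[[0,0,0],[0,0,0],1],[[0,0,0],[0,0,0],1]]';python3 -m handwheel '[[[0,0,0],[0,0,0],1],[[0,0,0],[0,0,0],1]]'
cat > st.py <<'E'
from h import *
a=np.deg2rad(17.7); D=np.array([[np.cos(a),np.sin(a),0],[-np.sin(a),np.cos(a),0],[0,0,1]])
o=robot.get_obs(); t=o["tool_pos"]; oc=np.array([.5752,-.2055,0])
p=D@(t-oc)+[.0008,.0015,-.0805]
print("t",o["time"],"drive in dock mm",(p*1e3).round(2),"yaw",np.rad2deg(o["ee_rot"][2]-np.pi/2).round(2),"F dock",(D@o["wrist_force"]).round(2),"M dock",(D@o["wrist_torque"]).round(3),"w",round(o["width"]*1e3,2))
E
python3 st.py
```

```text
time: 7.6
tool_pos: [0.5684, -0.2103, 0.1477]
ee_rot: [-3.14, -0.001, 1.88]
wrist_force: [0.9, -0.1, -1.5]
width: 0.0096
finger_force: 30.0
time: 7.8
tool_pos: [0.5695, -0.2108, 0.1502]
ee_rot: [3.139, 0.002, 1.88]
wrist_force: [-0.3, 1.0, -0.4]
width: 0.0093
finger_force: 30.0
t 7.8 drive in dock mm [-6.25 -1.79 69.65] yaw 17.73 F dock [-0.03  1.03 -0.4 ] M dock [-0.002 -0.031  0.021] w 9.28
```

```bash
python3 -m handwheel '[[[0,0,0],[0,0,-0.14],1],[[0,0,0],[0,0,-0.06],1],[[0,0,0],[0,0,0],1]]'|grep force;python3 st.py; python3 -m handwheel '[[[0,0,0],[0,0,-0.06],1],[[0,0,0],[0,0,-0.06],1],[[0,0,0],[0,0,0],1]]'|grep force;python3 st.py
```

```text
wrist_force: [0.1, 0.1, -1.4]
finger_force: 30.0
t 8.1 drive in dock mm [-7.1  -0.92 57.29] yaw 17.73 F dock [ 0.11  0.08 -1.4 ] M dock [ 0.026 -0.041  0.015] w 9.53
wrist_force: [-2.0, 0.7, 4.6]
finger_force: 30.0
t 8.4 drive in dock mm [-6.43 -1.26 53.31] yaw 17.74 F dock [-1.67  1.29  4.57] M dock [0.289 0.231 0.005] w 9.13
```

Run:
```python
from h import *
im,d,K,T=cam("side"); a=cv2.resize(im[190:370,350:520,::-1],(566,600)); cv2.imwrite("pics/in1.png",a)
```

```text
(no output)
```

View pics/in1.png

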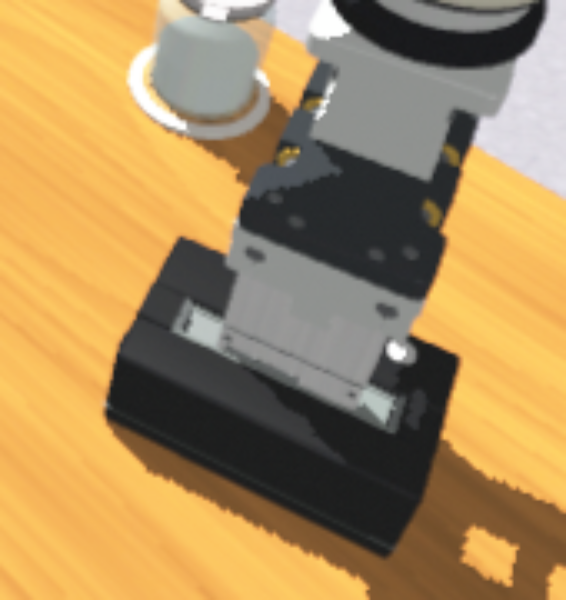

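The crop shows the drive's foot inside the well (about (300,350)) with the flap tilting at both ends. Going further down.

```bash
for i in 1 2; do python3 -m handwheel '[[[0,0,0],[0,0,-0.05],1],[[0,0,0],[0,0,-0.05],1],[[0,0,0],[0,0,0],1],[[0,0,0],[0,0,0],1]]'|grep XX;python3 st.py;done
```

```text
t 8.85 drive in dock mm [-7.04 -1.82 48.01] yaw 17.72 F dock [-1.46 -0.39  4.99] M dock [-0.103  0.573 -0.025] w 9.61
t 9.25 drive in dock mm [-7.34 -1.13 40.83] yaw 17.71 F dock [-2.49 -0.97 -0.03] M dock [-0.333  0.522 -0.072] w 8.99
```

```bash
for i in 1 2; do python3 -m handwheel '[[[0,0,0],[-0.02,-0.006,0],1],[[0,0,0],[0,0,0],1],[[0,0,0],[0,0,0],1]]'|grep XX;python3 st.py;done
```

```text
t 9.55 drive in dock mm [-7.55 -1.04 40.94] yaw 17.73 F dock [ 1.11 -2.43 -4.64] M dock [-0.576 -0.399 -0.062] w 9.53
t 9.85 drive in dock mm [-7.73 -0.95 41.1 ] yaw 17.75 F dock [ 4.37 -2.7  -7.93] M dock [-0.672 -1.003 -0.09 ] w 9.13
```

```bash
python3 -m handwheel '[[[0,0,0],[0.02,0.006,0],1],[[0,0,0],[0,0,0],1],[[0,0,0],[0,0,0],1]]'|grep XX;python3 st.py;python3 -m handwheel '[[[0,0,0],[0,0,-0.04],1],[[0,0,0],[0,0,-0.04],1],[[0,0,0],[0,0,0],1],[[0,0,0],[0,0,0],1]]'|grep XX;python3 st.py
```

```text
t 10.15 drive in dock mm [-7.59 -0.86 41.57] yaw 17.74 F dock [ 3.98 -1.88 -8.92] M dock [-0.42  -0.85  -0.097] w 9.12
t 10.55 drive in dock mm [-7.59 -1.23 39.32] yaw 17.73 F dock [1.23 0.85 1.85] M dock [ 0.13  -0.336 -0.132] w 9.39
```

```bash
for i in 1 2; do python3 -m handwheel '[[[0,0,0],[0,0,-0.03],1],[[0,0,0],[0,0,-0.03],1],[[0,0,0],[0,0,0],1],[[0,0,0],[0,0,0],1]]'|grep XX;python3 st.py;done
```

```text
t 10.95 drive in dock mm [-7.58 -1.44 35.14] yaw 17.73 F dock [2.29 0.1  1.86] M dock [-0.161 -0.603 -0.044] w 9.58
t 11.35 drive in dock mm [-7.58 -1.33 31.93] yaw 17.73 F dock [ 3.4  -0.96  3.44] M dock [-0.187 -0.831 -0.159] w 9.25
```

```bash
for i in 1 2 3; do python3 -m handwheel '[[[0,0,0],[0.003,0.001,-0.03],1],[[0,0,0],[0,0,0],1],[[0,0,0],[0,0,0],1]]'|grep XX;python3 st.py;done
```

```text
t 11.65 drive in dock mm [-7.56 -1.21 30.46] yaw 17.73 F dock [ 3.17 -1.36  2.68] M dock [-0.192 -0.88  -0.097] w 9.35
t 11.95 drive in dock mm [-7.53 -1.13 28.93] yaw 17.73 F dock [ 3.68 -0.67  2.01] M dock [-0.176 -0.862 -0.098] w 9.04
t 12.25 drive in dock mm [-7.52 -1.2  28.51] yaw 17.72 F dock [ 1.76 -0.08  6.26] M dock [ 0.189 -0.511 -0.062] w 9.15
```

```bash
for i in 1 2; do python3 -m handwheel '[[[0,0,0],[0,0,-0.01],1],[[0,0,0],[0,0,0],1],[[0,0,0],[0,0,0],1]]'|grep XX;python3 st.py;done
```

```text
t 12.55 drive in dock mm [-7.53 -1.2  28.46] yaw 17.72 F dock [ 2.13 -0.11  7.42] M dock [ 0.304 -0.352 -0.113] w 9.33
t 12.85 drive in dock mm [-7.49 -1.22 28.45] yaw 17.72 F dock [1.35 0.04 9.86] M dock [ 0.446 -0.359 -0.153] w 9.26
```

```bash
python3 -m handwheel '[[[0,0,0],[0,0,0.03],1],[[0,0,0],[-0.015,0.048,0],1],[[0,0,0],[0,0,0],1],[[0,0,0],[0,0,0],1]]'|grep XX;python3 st.py;python3 -m handwheel '[[[0,0,0],[0,0,-0.03],1],[[0,0,0],[0,0,0],1],[[0,0,0],[0,0,0],1]]'|grep XX;python3 st.py
```

```text
t 13.25 drive in dock mm [-7.54 -0.46 28.74] yaw 17.7 F dock [ 2.5  -3.32  4.57] M dock [-0.906 -0.528 -0.08 ] w 9.2
t 13.55 drive in dock mm [-7.51 -0.48 28.51] yaw 17.7 F dock [ 1.59 -3.79  9.16] M dock [-0.603 -0.229 -0.137] w 9.36
```

```bash
python3 -m handwheel '[[[0,0,0],[0.01,0.003,0.05],1],[[0,0,0],[0,0,0],1],[[0,0,0],[0,0,0],1]]'|grep XX;python3 st.py;python3 -m handwheel '[[[0,0,0],[-0.015,0.048,0],1],[[0,0,0],[0,0,0],1],[[0,0,0],[0,0,0],1]]'|grep XX;python3 st.py
```

```text
t 13.85 drive in dock mm [-7.47 -0.16 28.97] yaw 17.7 F dock [ 1.29 -5.3   3.4 ] M dock [-1.055 -0.432 -0.088] w 9.36
t 14.15 drive in dock mm [-7.44  2.19 28.97] yaw 17.7 F dock [ 0.75 -4.37  2.7 ] M dock [-1.13  -0.411 -0.076] w 9.25
```

```bash
for i in 1 2; do python3 -m handwheel '[[[0,0,0],[-0.012,0.038,-0.003],1],[[0,0,0],[0,0,0],1],[[0,0,0],[0,0,0],1]]'|grep XX;python3 st.py;python3 -m handwheel '[[[0,0,0],[0,0,-0.03],1],[[0,0,0],[0,0,0],1],[[0,0,0],[0,0,0],1]]'|grep XX;python3 st.py;python3 -m handwheel '[[[0,0,0],[0,0,0.03],1],[[0,0,0],[0,0,0],1]]'|grep XX;done
```

```text
t 14.45 drive in dock mm [-7.46  3.98 28.98] yaw 17.69 F dock [ 0.93 -5.5   3.28] M dock [-1.242 -0.404 -0.072] w 9.4
t 14.75 drive in dock mm [-7.46  4.08 28.59] yaw 17.69 F dock [ 0.15 -4.65  6.45] M dock [-0.853 -0.242 -0.054] w 9.08
t 15.25 drive in dock mm [-7.43  5.92 28.91] yaw 17.69 F dock [ 2.1  -5.73  2.97] M dock [-1.254 -0.437 -0.084] w 8.96
t 15.55 drive in dock mm [-7.44  6.02 28.56] yaw 17.69 F dock [ 0.11 -4.16  7.27] M dock [-0.865 -0.181 -0.048] w 9.54
```

```bash
for i in 1 2 3; do python3 -m handwheel '[[[0,0,0],[0,0,0.03],1],[[0,0,0],[-0.012,0.038,0],1],[[0,0,0],[0,0,0],1],[[0,0,0],[0,0,0],1]]'|grep XX;python3 st.py;python3 -m handwheel '[[[0,0,0],[0,0,-0.03],1],[[0,0,0],[0,0,0],1],[[0,0,0],[0,0,0],1]]'|grep XX;python3 st.py;done
```

```text
t 16.15 drive in dock mm [-7.44  8.78 29.13] yaw 17.7 F dock [ 2.88 -4.45  0.03] M dock [-1.206 -0.715 -0.066] w 9.17
t 16.45 drive in dock mm [-7.44  9.03 28.67] yaw 17.71 F dock [ 0.51 -4.78  3.06] M dock [-1.089 -0.184 -0.042] w 8.87
t 16.85 drive in dock mm [-7.38 11.84 28.99] yaw 17.72 F dock [ 0.99 -4.43 -1.79] M dock [-1.134 -0.449 -0.068] w 9.36
t 17.15 drive in dock mm [-7.39 12.52 27.87] yaw 17.74 F dock [ 1.24 -2.29 -1.41] M dock [-0.551 -0.308 -0.095] w 9.32
t 17.55 drive in dock mm [-7.37 14.23 29.3 ] yaw 17.73 F dock [ 0.09 -2.91 -5.25] M dock [-0.83 -0.34 -0.13] w 9.2
t 17.85 drive in dock mm [-7.35 14.24 29.09] yaw 17.73 F dock [-1.54 -1.21  0.05] M dock [-0.213  0.371 -0.121] w 9.39
```

```bash
python3 -m handwheel '[[[0,0,0],[0,0,0.01],1],[[0,0,0],[0.009,-0.029,0],1],[[0,0,0],[0,0,0],1],[[0,0,0],[0,0,0],1]]'|grep XX;python3 st.py;python3 -m handwheel '[[[0,0,0],[0,0,-0.04],1],[[0,0,0],[0,0,0],1],[[0,0,0],[0,0,0],1]]'|grep XX;python3 st.py
```

```text
t 18.25 drive in dock mm [-7.29 13.48 28.81] yaw 17.75 F dock [-1.91  3.12  0.06] M dock [ 0.678  0.615 -0.1  ] w 9.35
t 18.55 drive in dock mm [-7.31 12.34 26.84] yaw 17.73 F dock [-4.44  1.31 -0.98] M dock [ 0.337  0.777 -0.086] w 9.29
```

```bash
for i in 1 2 3; do python3 -m handwheel '[[[0,0,0],[-0.003,-0.001,-0.03],1],[[0,0,0],[0,0,0],1],[[0,0,0],[0,0,0],1]]'|grep XX;python3 st.py;done
```

```text
t 18.85 drive in dock mm [-7.34 12.1  25.95] yaw 17.72 F dock [-4.75  0.73  2.28] M dock [ 0.271  1.187 -0.083] w 9.07
t 19.15 drive in dock mm [-7.38 11.96 24.74] yaw 17.72 F dock [-5.76  1.09  2.44] M dock [ 0.306  1.18  -0.082] w 9.62
t 19.45 drive in dock mm [-7.37 11.97 23.42] yaw 17.72 F dock [-4.94  0.78  2.83] M dock [ 0.273  1.168 -0.127] w 9.26
```

```bash
for i in 1 2 3; do python3 -m handwheel '[[[0,0,0],[0,0,-0.02],1],[[0,0,0],[0,0,0],1],[[0,0,0],[0,0,0],1]]'|grep XX;python3 st.py;done
```

```text
t 19.75 drive in dock mm [-7.42 12.   22.21] yaw 17.72 F dock [-4.21  0.38  3.53] M dock [ 0.299  1.103 -0.027] w 9.43
t 20.05 drive in dock mm [-7.39 11.97 21.99] yaw 17.72 F dock [-5.57  1.95  6.44] M dock [ 0.413  1.359 -0.049] w 9.31
t 20.35 drive in dock mm [-7.37 11.96 21.96] yaw 17.73 F dock [-6.03  1.6   9.74] M dock [ 0.658  1.62  -0.058] w 9.72
```

```bash
for i in 1 2; do python3 -m handwheel '[[[0,0,0],[0,0,-0.025],1],[[0,0,0],[0,0,0],1],[[0,0,0],[0,0,0],1]]'|grep XX;python3 st.py;done
```

```text
t 20.65 drive in dock mm [-7.39 11.93 21.92] yaw 17.73 F dock [-7.97  3.77 13.3 ] M dock [ 0.911  1.991 -0.004] w 9.18
t 20.95 drive in dock mm [-7.37 11.89 21.84] yaw 17.73 F dock [-9.03  5.44 17.39] M dock [ 1.188  2.217 -0.079] w 9.42
```

```bash
python3 -m handwheel '[[[0,0,0],[0,0,0.03],1],[[0,0,0],[0,0,0.03],1],[[0,0,0],[0,0,0],1],[[0,0,0],[0,0,0],1]]'|grep XX;python3 st.py;python3 -m handwheel '[[[0,0,0],[0,0,0],0.8],[[0,0,0],[0,0,0],0.7],[[0,0,0],[0,0,0],0.6],[[0,0,0],[0,0,0],0.6],[[0,0,0],[0,0,0],0.6]]'|grep XX;python3 st.py; python3 -c "
from fit import *
a=np.deg2rad(17.7); Rm=np.array([[np.cos(a),np.sin(a)],[-np.sin(a),np.cos(a)]])
im,d,K,T=cam('side');P=cloud(d,K,T);p=pick(P,d,(.565,-.2),.06,.064,.135);q=(p[:,:2]-[.5749,-.2056])@Rm.T
cv2.imwrite('pics/rel.png',cv2.resize(im[190:370,350:520,::-1],(566,600)))"
```

```text
t 21.35 drive in dock mm [-7.39 11.95 21.93] yaw 17.73 F dock [-6.15  2.65  7.04] M dock [ 0.544  1.502 -0.06 ] w 9.42
t 21.85 drive in dock mm [-7.04 12.33 19.97] yaw 17.74 F dock [1.24 0.11 0.14] M dock [0.028 0.004 0.033] w 37.7
```

View pics/rel.png

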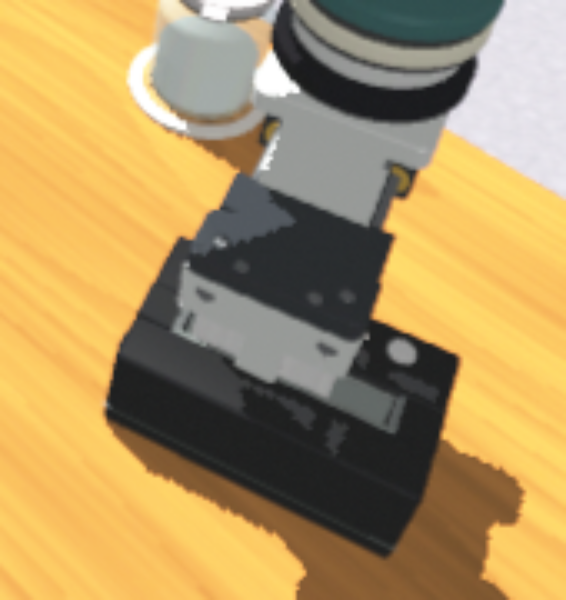

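The crop shows the fingers open around the drive, which is standing in the well with the flap behind it. Retreating straight up and checking.

```bash
python3 -m handwheel '[[[0,0,0],[0,0,0.2],0.6],[[0,0,0],[0,0,0.5],0.6],[[0,0,0],[0,0,0.7],0.6],[[0,0,0],[0,0,0.8],0.6],[[0,0,0],[0,0,0.6],0.6]]'|grep force;python3 -m handwheel '[[[0,0,0],[0,0,0],0.6],[[0,0,0],[0,0,0],0.6],[[0,0,0],[0,0,0],0.6]]'|grep pos; python3 -c "
from fit import *
a=np.deg2rad(17.7); Rm=np.array([[np.cos(a),np.sin(a)],[-np.sin(a),np.cos(a)]])
for n in('side','scene','wrist'):
  im,d,K,T=cam(n);P=cloud(d,K,T);p=pick(P,d,(.565,-.2),.07,.112,.135);q=(p[:,:2]-[.575,-.206])@Rm.T
  if len(p): print(n,len(p),rect(p[:,:2]),np.percentile(p[:,2],[50,90,98]).round(4),'y',np.percentile(q[:,1],[1,99]).round(4),'x',np.percentile(q[:,0],[2,98]).round(4))
  if n=='side': cv2.imwrite('pics/end.png',cv2.resize(im[130:370,230:520,::-1],(700,579)))
"
```

```text
wrist_force: [-0.1, -0.2, 0.3]
finger_force: 0.0
tool_pos: [0.5635, -0.1974, 0.239]
side 436 (array([ 564.8, -196.6]), array([11.4, 69.9]), 17.3) [0.1214 0.1232 0.1241] y [-0.0222  0.0463] x [-0.0121 -0.0018]
scene 228 (array([ 565.1, -197.1]), array([13.5, 73.1]), 19.4) [0.1191 0.121  0.1218] y [-0.0222  0.0471] x [-0.012  -0.0011]
wrist 947 (array([ 564.4, -198.1]), array([ 9.5, 70.6]), 17.7) [0.1225 0.1234 0.1239] y [-0.0236  0.0459] x [-0.0124 -0.0031]
```

View pics/end.png

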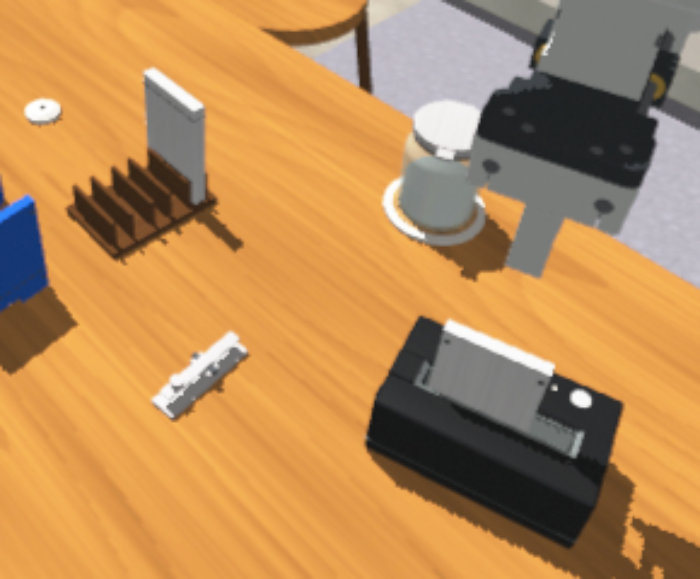

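The picture shows the drive upright at the front of the dock's well (about (490,370)), with its top at 0.122 m, as it should be when home. The bystanders are undisturbed and the gripper is clear.

```bash
python3 -c "
from bench import robot
print(robot.close_job())"
```

```text
the job is handed in; nothing more can be done
None
```

The slim drive is pressed home on the connector (hard stop felt, 17 N) and stands free in the dock about 12 mm to +y of the well's middle; the job is handed in.

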